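# Level the bath tablets, set the nested lids on, take off the outer cover

### The job

The pot of bath tablets has just been refilled: spread the heap out into a single flat layer so that the lids will fit, then carry the nested pair of lids over by the wooden knob and gently lower them onto the pot as one, both fully home. The blue outer cover is wanted for rinsing, so then let go of the knob, lift the cover alone by its white collar, about 10 cm up, leaving the wooden inner lid sitting undisturbed on the pot, and finish holding the cover still and level above the pot - do not put it down. Leave the jar and the drain stopper where they are.

Things in the scene. Friction and masses are not known exactly. Their poses are not given: they have to be found in the camera images.
- pot: squat round white stoneware pot with a blue line, loose on the floor, 1.3 kg: 176 mm outside, 166 mm inside diameter (5 mm wall), rim 50 mm above its origin, inner floor 8 mm above it (42 mm deep). Origin: centre of its underside, z up, standing upright
- inner_knob (a point): pale wood inner lid, 0.26 kg; point: centre of its brown knob head (28 mm diameter, 24 mm high, on an 18 mm stem), z up. Below the point: flange 182 mm diameter, -40 to -46 mm; spigot 160 mm diameter, bevelled, down to -58 mm, on which it stands at the start. Home on the pot the spigot is in the mouth (3 mm play) and the flange on the rim: point 96 mm above the pot's origin
- outer_collar (a point): blue outer cover, 0.26 kg, loose on the flange; point: centre of its collar, a white upright tube 50 mm outside, 42 mm inside diameter, 22 mm high, round the knob's stem (head clears it by 7 mm all round). Deck's top at -11 mm; skirt 192 mm diameter, down to -31 mm. Nested, the point is 25 mm below the knob point, collar top 2 mm below the head: lifting the knob lifts both; it comes off upward
- tablet1_center (a point): pastel round bath tablet, loose, 42 mm diameter, 18 mm thick, 35 g; the point is its centre, z its flat axis. At the start flat on the pot's floor (centre 17 mm above the pot's origin), one of four close together in a 2 by 2 cluster at one side of the pot
- tablet2_center (a point): pastel round bath tablet, loose, 42 mm diameter, 18 mm thick, 35 g; the point is its centre, z its flat axis. At the start flat on the pot's floor (centre 17 mm above the pot's origin), one of four close together in a 2 by 2 cluster at one side of the pot
- tablet3_center (a point): pastel round bath tablet, loose, 42 mm diameter, 18 mm thick, 35 g; the point is its centre, z its flat axis. At the start flat on the pot's floor (centre 17 mm above the pot's origin), one of four close together in a 2 by 2 cluster at one side of the pot
- tablet4_center (a point): pastel round bath tablet, loose, 42 mm diameter, 18 mm thick, 35 g; the point is its centre, z its flat axis. At the start flat on the pot's floor (centre 17 mm above the pot's origin), one of four close together in a 2 by 2 cluster at one side of the pot
- tablet5_center (a point): pastel round bath tablet, loose, 42 mm diameter, 18 mm thick, 35 g; the point is its centre, z its flat axis. At the start on top of the cluster (centre 35 mm above the pot's origin), one of two side by side; the other side of the pot floor is empty and has room for both
- tablet6_center (a point): pastel round bath tablet, loose, 42 mm diameter, 18 mm thick, 35 g; the point is its centre, z its flat axis. At the start on top of the cluster (centre 35 mm above the pot's origin), one of two side by side; the other side of the pot floor is empty and has room for both
- jar: bystander: white ceramic jar with screw lid, 88 mm diameter, 96 mm high, origin at the centre of its underside
- stopper: bystander: green silicone drain stopper (48 mm) with a bent steel pivot lever reaching 68 mm to the side, about 50 mm high, origin under the stopper's centre
Mind the look-alikes: they are no part of the job. What is shaped like the part that bears tablet6_center but red is not meant.

How it is judged:
On the way, in this order (a step that is already met when the one before it is completed fails the run):
1. all six tablets lie flat in one layer on the pot's floor (z of tablet1_center in the frame of pot between 0.008 and 0.0205 m and z of tablet2_center in the frame of pot between 0.008 and 0.0205 m and z of tablet3_center in the frame of pot between 0.008 and 0.0205 m and z of tablet4_center in the frame of pot between 0.008 and 0.0205 m and z of tablet5_center in the frame of pot between 0.008 and 0.0205 m and z of tablet6_center in the frame of pot between 0.008 and 0.0205 m and horizontal distance between each of tablet1_center, tablet2_center, tablet3_center, tablet4_center, tablet5_center, tablet6_center and pot below 0.08 m), for 0.2 s.
2. the two lids are lifted together, still nested (knob at least 50 mm above where it stood) (height (world z) of inner_knob above 0.108 m and horizontal distance between inner_knob and pot above 0.1 m and z of outer_collar in the frame of inner_knob between -0.029 and -0.021 m and angle between the z axis of outer_collar and the z axis of inner_knob, either way round below 0.06 rad), for 0.1 s.
3. both lids sit fully home on the pot, nested, with the knob let go (z of inner_knob in the frame of pot between 0.093 and 0.0985 m and horizontal distance between inner_knob and pot below 0.006 m and angle between the z axis of inner_knob and the z axis of pot, either way round below 0.05 rad and z of outer_collar in the frame of inner_knob between -0.029 and -0.021 m and angle between the z axis of outer_collar and the z axis of inner_knob, either way round below 0.06 rad and contact force between the fingers and inner_lid below 0.1 N), for 0.2 s.
At the end, for the whole second after the job is handed in: cover held still, level (0.2 rad), over the pot (50 mm), 70 to 200 mm above where it sat, touching neither pot nor inner lid; inner lid home on the pot (height 2.5 mm, centre 6 mm, 0.05 rad); six tablets flat in one layer (centres within 3.5 mm of 17 mm above the pot's origin) (all of step 1 and z of inner_knob in the frame of pot between 0.093 and 0.0985 m and horizontal distance between inner_knob and pot below 0.006 m and angle between the z axis of inner_knob and the z axis of pot, either way round below 0.05 rad and z of outer_collar in the frame of inner_knob between 0.045 and 0.175 m and horizontal distance between outer_collar and pot below 0.05 m and angle between outer_collar's own z axis and vertical below 0.2 rad and linear speed of outer_lid below 0.03 m/s and contact force between the fingers and outer_lid above 0.5 N and contact force between outer_lid and inner_lid below 0.05 N and contact force between outer_lid and pot below 0.05 N and contact force between the arm and inner_lid below 0.1 N); the arm keeps its last pose, push and grip.
It fails at once if the cover comes off the inner lid (by over 15 mm) while that lid is not sitting home on the pot, or the inner lid is lifted or shifted with it (z of outer_collar in the frame of inner_knob above -0.01 m and (z of inner_knob in the frame of pot above 0.101 m or z of inner_knob in the frame of pot below 0.091 m or horizontal distance between inner_knob and pot above 0.008 m or angle between the z axis of inner_knob and the z axis of pot, either way round above 0.08 rad)).
It fails at once if the lids are dropped onto the pot (inner lid faster than 0.35 m/s over the pot's mouth) (horizontal distance between inner_knob and pot below 0.04 m and z of inner_knob in the frame of pot below 0.135 m and linear speed of inner_lid above 0.35 m/s).
It fails at once if the lids are forced hard onto the pot (over 80 N) (contact force between any of inner_lid, outer_lid and pot above 80 N).
It fails at once if the pot is pushed more than 40 mm away or tipped (distance of pot from where it was at the start of the episode above 0.04 m or angle between pot's own z axis and vertical above 0.2 rad).
It fails at once if a bystander is moved by more than 20 mm (distance of any of jar, stopper from where it was at the start of the episode above 0.02 m).
It also fails if it takes over 72 s, if anything falls off the work surface, if the arm or the gripper's body presses on something with over 40 N, if the wrist force passes 120 N, or if a joint passes its speed limit or range.

### The arm

A 7-joint arm with a two-finger parallel gripper is mounted at the origin on the work surface. World frame = base frame: x ahead of the robot, y to its left, z up, the work surface at z = 0. Lengths are in m, angles in rad, forces in N, time in s.
With the tool pointing down it reaches from about 0.425 to 0.875 m from the base axis. Payload 8.4 kg.
Tool frame: the origin (TCP) lies at the very end of the fingers, on their centre line; the grasp point (between the pads) lies 19 mm behind it (ctrl.hold_point_z is the distance from the TCP to the grasp point, in m); y points along the fingers, x is the direction in which the jaws open and shut, and the axes are right-handed (so a half turn about y gives the same grasp; the last joint's range is limited). The gripper opens to 87 mm and grips with 3 to 60 N. Pads are 19 mm wide; open, the fingers measure 117 mm over their backs; the gripper's body (75 mm by 190 mm) begins 51 mm behind the grasp point.
Start: joints at [1.172, 0.333, 0.04, 1.465, -0.013, 1.343, -0.059], TCP at [0.192, -0.621, 0.223] pointing down, gripper open.
Joint ranges: [-2.58, 2.58], [-0.38, 2.09], [-1.3, 1.39], [0.25, 2.4], [-1.5, 4.64], [0.08, 2.09], [-2.65, 2.65]. Speed limits (rad/s): [2.22, 2.22, 2.79, 2.79, 3.14, 3.14, 3.14].

### API

Orientations are given as [roll, pitch, yaw] about the fixed x, y, z axes, in that order (R = Rz(yaw) Ry(pitch) Rx(roll)).
In Python, from station import telemetry, optics, ctrl gives the robot as it stands.
- The arm moves only by the tool carry_out, never from a script. Its argument "targets" is one flat list of numbers, 7 for each row, row after row: the shift along the world's x, y, z in mm, then the turn, a rotation vector about the world's x, y, z in rad, then the closure, from -1 (fully open) to 1 (shut). A call has 1 to 8 rows; each row is the pose to reach, as a shift and turn from the pose commanded when the call began; what a row does not reach only later rows make up. A row lasts 1/10 s, in which the tool goes at most 50 mm and 8.59 degrees, less where a joint would pass 70% of its speed; a pose out of reach is approached as far as the arm can. A call with a gripper value outside its range is refused whole. The fingers move at their own pace and stop on an object; "force" is the grip in N (left out, the last holds). Time passes only in rows, so rows that repeat a pose let the fingers close. It gives the time, the measured TCP pose, the force and the opening at its end, in the units of the state.
- telemetry.observe(): the state, without advancing time (a new reading comes with each control period).
- optics.snapshot(name): name is "scene" or "top" or "wrist"; returns the picture (480x640x3 uint8, red, green, blue); there is no depth.
- optics.camera_info(name): a dict with "camera_matrix" (3x3 intrinsics, pixels), "dist_coeffs" ([k1, k2, p1, p2, k3] as OpenCV has them; the pictures are not rectified), "R" (3x3) and "t" (3): a world point X has camera coordinates R X + t; the wrist camera has in their place "hand_eye" (4x4, takes a point from camera to tool coordinates, whose origin is the TCP and whose axes are the tool frame's). Camera axes: x right, y down, z forward; pixel columns grow to the right and rows downward; lengths in m; the calibration is good to about 2 mm. A picture is of the moment at which its call begins: read the wrist's pose just before it. camera_info takes no time and is no camera call.
- ctrl.job_done(): hands the job in, once; it reports no verdict.
The state is a dict: "clock": time; "joint_positions": joint angles; "dq": joint speeds; "joint_efforts": joint torques, N m; "eef_pos": TCP position; "tool_rot": TCP orientation; "wrist_force": force on the tool from outside, world axes, zero at the start; "wrist_torque": the same for the moment, N m; "finger_gap": finger opening in m.
Only numpy, scipy, OpenCV 4.12 (cv2) and the standard library are available. Lean on these libraries where they do the work, as an engineer would, in place of code of your own. Each camera call takes 0.05 s, during which the arm holds its last target. There are 200 camera calls.

## Working session

There is one attempt and no reset: what is moved stays moved. The work goes in short steps, Python scripts to look and compute and a tool call to move; the robot and the scene stay as the last step left them, time stands still between calls to the robot, and variables do not carry over. Pictures are saved under pics/ and viewed, about 8 in all and at most 12, crops included, and the job is handed in when it is done.

Besides the shell and the picture viewer there is one more tool, called after "Request:" in YAML: its name, and indented under it one key for each argument. carry_out: Moves the arm, as the interface text tells. Its arguments: {"type":"object","properties":{"targets":{"type":"array"},"force":{"type":"number"}},"required":["targets"]}

```bash
ls; mkdir -p pics
python3 - <<'E'
from station import telemetry, optics, ctrl
import cv2,numpy as np
s=telemetry.observe(); print(s, ctrl.hold_point_z)
a=optics.snapshot("scene"); b=optics.snapshot("top")
cv2.imwrite("pics/scene.png",a[:,:,::-1]); cv2.imwrite("pics/top.png",b[:,:,::-1])
for n in("scene","top","wrist"): print(n,optics.camera_info(n))
E
```

```text
pics
{'clock': 0.0, 'joint_positions': array([ 1.17179049,  0.33394502,  0.03987157,  1.46626864, -0.01339751,
        1.34326874, -0.05853488]), 'dq': array([-2.14799321e-04, -5.02233818e-05, -1.83954272e-04, -5.01274205e-04,
       -8.46431643e-04, -6.96501032e-04,  1.75105979e-04]), 'joint_efforts': array([-8.05935542e-06, -6.56366372e+01,  1.33495923e+00, -4.03787220e+01,
       -5.98512520e-02,  4.51645860e-02,  1.58093526e-04]), 'eef_pos': array([ 0.19180478, -0.62057613,  0.22163846]), 'tool_rot': array([-1.57090974,  0.00161984, -1.27103998]), 'wrist_force': array([-0.03790424,  0.27186122,  0.10960117]), 'wrist_torque': array([0.02126881, 0.00719033, 0.04656493]), 'finger_gap': 0.08712624492361125} 0.0187
scene {'camera_matrix': array([[510.47687596,   0.        , 322.07381256],
       [  0.        , 510.47687596, 238.53073882],
       [  0.        ,   0.        ,   1.        ]]), 'dist_coeffs': array([-0.00195392,  0.        ,  0.        ,  0.        ,  0.        ]), 'R': array([[ 0.77629041,  0.63032652, -0.00785308],
       [ 0.5259961 , -0.65456569, -0.54302105],
       
[... 484 characters left out ...]
 0.01807556, -0.99652482]]), 't': array([0.00456281, 0.56439292, 0.78933657])}
wrist {'camera_matrix': array([[387.27807458,   0.        , 319.74714197],
       [  0.        , 387.27807458, 237.94351969],
       [  0.        ,   0.        ,   1.        ]]), 'dist_coeffs': array([-0.06117128,  0.        ,  0.        ,  0.        ,  0.        ]), 'hand_eye': array([[ 9.99999804e-01, -5.62554977e-04, -2.75281145e-04,
         4.30135915e-04],
       [ 1.25098518e-04, -2.51266253e-01,  9.67918000e-01,
        -1.61884764e-01],
       [-6.13675950e-04, -9.67917844e-01, -2.51266133e-01,
         6.83332955e-02],
       [ 0.00000000e+00,  0.00000000e+00,  0.00000000e+00,
         1.00000000e+00]])}
```

View pics/top.png

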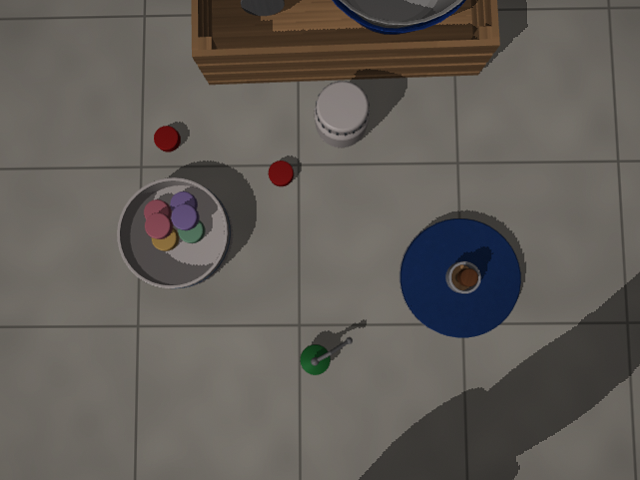

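View pics/scene.png

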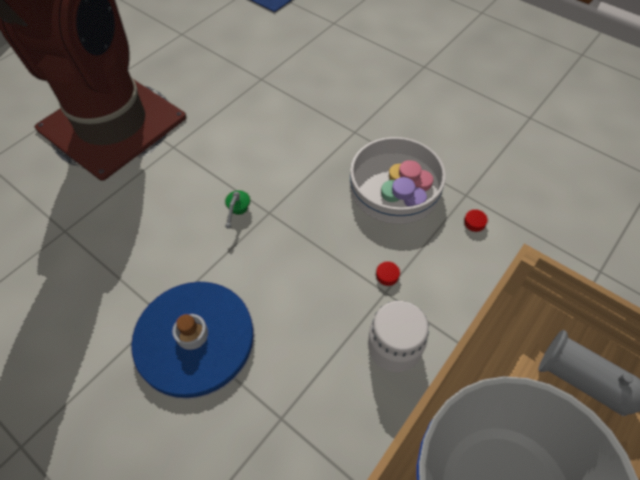

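The top view shows the pot at about (174,232), the nested lids at (462,277) with the knob at (466,277), the jar at (342,112), the stopper at (315,359), and two red look-alike tablets at (167,138) and (281,173), both outside the pot. Inside the pot the upper tablets are pink (157,226) and purple (185,217). The lower ones are pink, purple, orange and green.

```bash
cat > h.py <<'E'
from station import telemetry, optics, ctrl
import cv2,numpy as np
from scipy.spatial.transform import Rotation as Ro
def ext(n,s=None):
    c=optics.camera_info(n)
    if n=="wrist":
        T=np.eye(4);T[:3,:3]=Ro.from_euler('xyz',s["tool_rot"]).as_matrix();T[:3,3]=s["eef_pos"]
        T=T@c["hand_eye"]; R=T[:3,:3].T; t=-R@T[:3,3]
    else: R,t=c["R"],c["t"]
    return c["camera_matrix"],c["dist_coeffs"],R,t
def ray(n,uv,z,s=None):
    K,d,R,t=ext(n,s)
    p=cv2.undistortPoints(np.float64(uv).reshape(-1,1,2),K,d)[:,0]
    D=np.c_[p,np.ones(len(p))]@R; C=-R.T@t
    return C+D*((z-C[2])/D[:,2])[:,None]
def circ(P): # fit circle to xy
    A=np.c_[2*P[:,:2],np.ones(len(P))]; q=np.linalg.lstsq(A,(P[:,:2]**2).sum(1),rcond=None)[0]
    return q[:2],np.sqrt(q[2]+q[:2]@q[:2])
def proj(n,X,s=None):
    K,d,R,t=ext(n,s); return cv2.projectPoints(np.float64(X).reshape(-1,1,3),cv2.Rodrigues(R)[0],t,K,d)[0][:,0]
E
python3 - <<'E'
from h import *
for n,box,lid in(("top",(110,170,240,300),(390,210,530,345)),("scene",(340,130,455,225),(120,270,265,405))):
    im=cv2.imread(f"pics/{n}.png")
    hsv=cv2.cvtColor(im,cv2.COLOR_BGR2HSV)
    x0,y0,x1,y1=box
    sat=(hsv[...,1]>70).astype(np.uint8)
    b=((hsv[...,0]>105)&(hsv[...,0]<125)&(hsv[...,1]>150)).astype(np.uint8)
    x0,y0,x1,y1=lid; m=np.zeros_like(b); m[y0:y1,x0:x1]=b[y0:y1,x0:x1]
    k=max(cv2.findContours(m,cv2.RETR_EXTERNAL,cv2.CHAIN_APPROX_NONE)[0],key=cv2.contourArea)[:,0]
    print(n,"deck z.022",circ(ray(n,k,0.022)))
    kb=((hsv[...,0]<20)&(hsv[...,1]>110)).astype(np.uint8); m[:]=0; m[y0:y1,x0:x1]=kb[y0:y1,x0:x1]
    k=max(cv2.findContours(m,cv2.RETR_EXTERNAL,cv2.CHAIN_APPROX_NONE)[0],key=cv2.contourArea)
    (c,_)=cv2.minEnclosingCircle(k); print(" knob",c,ray(n,[c],0.062))
    print(" pot ctr proj guess", )
    x0,y0,x1,y1=box
    cv2.imwrite(f"pics/c_{n}.png",cv2.resize(im[y0:y1,x0:x1],None,fx=4,fy=4,interpolation=cv2.INTER_CUBIC))
a=cv2.imread("pics/c_top.png");b=cv2.imread("pics/c_scene.png")
a=cv2.resize(a,(400,400));b=cv2.resize(b,(400,330)); o=np.zeros((400,800,3),np.uint8);o[:,:400]=a;o[:330,400:]=b
cv2.imwrite("pics/c.png",o)
E
```

```text
top deck z.022 (array([ 0.49966924, -0.22543596]), np.float64(0.0942490440784463))
 knob (464.44891357421875, 276.90875244140625) [[ 0.49974147 -0.22162745  0.062     ]]
 pot ctr proj guess
scene deck z.022 (array([ 0.50361987, -0.22699836]), np.float64(0.0937504665229371))
 knob (187.2131805419922, 327.3914794921875) [[ 0.506213   -0.22840885  0.062     ]]
 pot ctr proj guess
```

View pics/c.png

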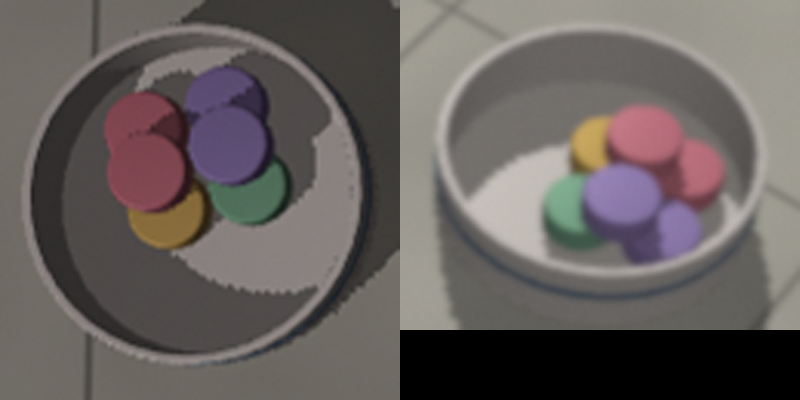

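The crop confirms it: the upper tablets are pink, crop (147,171), and purple (230,145). Pink, purple, orange and green lie below, and the pot's lower-right side is empty. No red tablet is in the pot.

Run:
```python
from h import *
f=130/400
cr=lambda p:np.array(p)*f+[110,170]
cs=lambda p:np.array(p)*[115/400,95/330]+[340,130]
print("pot top",circ(ray("top",cr([[23,195],[190,24],[361,190],[200,361],[72,75],[312,315],[75,318],[310,72]]),.05)))
print("pot scene",circ(ray("scene",cs([[36,140],[200,22],[365,150],[210,275],[90,55],[320,65]]),.05)))
for n,F,h,pts in(("top",cr,.044,[[147,171],[230,145]]),("top",cr,.026,[[144,131],[226,106],[168,209],[249,185]]),
  ("scene",cs,.044,[[245,136],[222,202]])):
    print(n,ray(n,F(pts),h).round(4).tolist())
```

```text
pot top (array([0.57284173, 0.23094804]), np.float64(0.08723123299251459))
pot scene (array([0.57540177, 0.23457572]), np.float64(0.08776943595062561))
top [[0.5846, 0.2563, 0.044], [0.5978, 0.2133, 0.044]]
top [[0.6079, 0.2645, 0.026], [0.6209, 0.2209, 0.026], [0.5663, 0.2509, 0.026], [0.5787, 0.2081, 0.026]]
scene [[0.5885, 0.2576, 0.044], [0.6044, 0.212, 0.044]]
```

Request:
carry_out:
  targets: [45,45,0,0,0,0,-1,90,80,0,0,0,0,-1,130,115,0,0,0,0,-1,170,150,0,0,0,0,-1,210,185,0,0,0,0,-1,245,220,0,0,0,0,-1,280,255,0,0,0,0,-1,300,290,0,0,0,0,-1]

```text
clock: 0.9
eef_pos: [0.4822, -0.3445, 0.2221]
tool_rot: [-1.571, 0.0, -1.271]
wrist_force: [0.7, -1.2, 0.0]
finger_gap: 0.087
```

Request:
carry_out:
  targets: [10,50,0,0,0,0,0.31,20,100,0,0,0,0,0.31,30,150,0,0,0,0,0.31,40,200,0,0,0,0,0.31,50,250,0,0,0,0,0.31,60,300,0,0,0,0,0.31,70,350,0,0,0,0,0.31,80,400,0,0,0,0,0.31]

```text
clock: 1.7
eef_pos: [0.5592, 0.0481, 0.2225]
tool_rot: [-1.571, -0.0, -1.271]
wrist_force: [0.8, 0.3, -0.0]
finger_gap: 0.0332
```

Request:
carry_out:
  targets: [0,50,0,0,0,0,0.31,0,100,0,0,0,0,0.31,0,150,0,0,0,0,0.31,0,160,0,0,0,0,0.31,0,160,0,0,0,0,0.31,0,160,0,0,0,0,0.31]

```text
clock: 2.3
eef_pos: [0.5595, 0.2047, 0.2221]
tool_rot: [-1.572, -0.001, -1.272]
wrist_force: [0.8, -1.4, 0.2]
finger_gap: 0.0296
```

Run:
```python
from h import *
s=telemetry.observe(); im=optics.snapshot("wrist")[:,:,::-1].copy()
print(s["eef_pos"],s["tool_rot"],s["finger_gap"]); cv2.imwrite("pics/w1.png",im)
import pickle; pickle.dump(s,open("w1.pkl","wb"))
```

```text
[0.55953925 0.20471418 0.22209179] [-1.57170341e+00 -8.28833825e-04 -1.27202283e+00] 0.029647687002343635
```

View pics/w1.png

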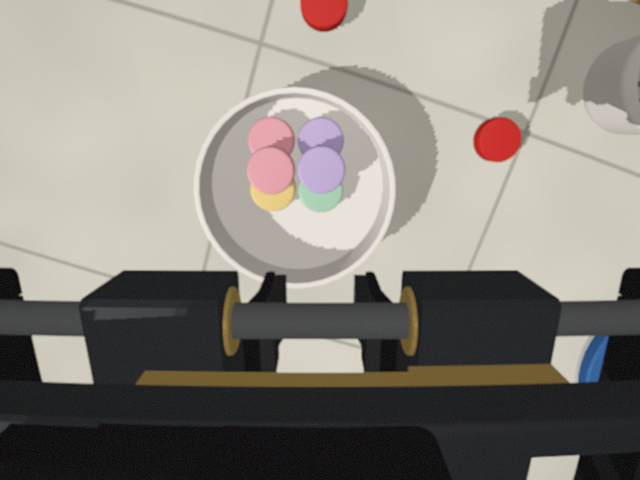

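The wrist view shows the pot's rim centred near (295,187), the upper pink at (271,170) and upper purple at (321,170). The lower four are behind and in front, and the red look-alikes are outside at (324,5) and (498,139).

Run:
```python
from h import *
import pickle; s=pickle.load(open("w1.pkl","rb"))
c,r=circ(ray("wrist",[[195,186],[396,192],[294,88],[225,114],[366,117],[222,257],[370,260]],.05,s)); print("pot",c,r)
u=np.array([.296,-.955]);v=np.array([.955,.296])
for z,p in((.044,[[271,170],[321,170]]),(.026,[[271,138],[321,138],[273,190],[321,191]])):
    for q in ray("wrist",p,z,s)[:,:2]: print(q.round(4),"u,v mm",((q-c)@np.c_[u,v]*1e3).round(1))
for a in((54,"start"),(-24,"end")): print(a[1],(c+v*a[0]/1e3).round(4), ((c+v*a[0]/1e3-s["eef_pos"][:2])*1e3).round(1))
```

```text
pot [0.57259707 0.23022615] 0.08812137493177735
[0.5864 0.2568] u,v mm [-21.3  21.1]
[0.5991 0.2152] u,v mm [22.2 20.9]
[0.6119 0.2661] u,v mm [-22.7  48.2]
[0.625  0.2231] u,v mm [22.3 48. ]
[0.5672 0.2519] u,v mm [-22.3   1.2]
[0.5793 0.209 ] u,v mm [22.2  0.1]
start [0.6242 0.2462] [64.6 41.5]
end [0.5497 0.2231] [-9.9 18.4]
```

Request:
carry_out:
  targets: [33,21,0,0,0,0,0.31,66,42,0,0,0,0,0.31,66,42,-40,0,0,0,0.31,66,42,-80,0,0,0,0.31,66,42,-120,0,0,0,0.31,66,42,-140,0,0,0,0.31,66,42,-140,0,0,0,0.31,66,42,-140,0,0,0,0.31]

```text
clock: 3.15
eef_pos: [0.6262, 0.2466, 0.0833]
tool_rot: [-1.57, -0.0, -1.273]
wrist_force: [0.8, 0.3, 1.2]
finger_gap: 0.0299
```

Request:
carry_out:
  targets: [0,0,-20,0,0,0,0.31,0,0,-35,0,0,0,0.31,0,0,-45,0,0,0,0.31,0,0,-52,0,0,0,0.31,0,0,-52,0,0,0,0.31]

```text
clock: 3.65
eef_pos: [0.625, 0.248, 0.0298]
tool_rot: [-1.572, -0.0, -1.271]
wrist_force: [0.0, 0.9, 0.6]
finger_gap: 0.03
```

Request:
carry_out:
  targets: [-8,-2.5,0,0,0,0,0.31,-16,-5,0,0,0,0,0.31,-24,-7.5,0,0,0,0,0.31,-32,-10,0,0,0,0,0.31,-40,-12.5,0,0,0,0,0.31,-48,-15,0,0,0,0,0.31,-56,-17.5,0,0,0,0,0.31,-62,-19,0,0,0,0,0.31]

```text
clock: 4.45
eef_pos: [0.5624, 0.2288, 0.0305]
tool_rot: [-1.571, -0.0, -1.271]
wrist_force: [0.5, 0.3, 0.3]
finger_gap: 0.0299
```

Request:
carry_out:
  targets: [-5,-1.5,0,0,0,0,0.31,-10,-3,0,0,0,0,0.31,-15,-4.5,0,0,0,0,0.31,-20,-6,0,0,0,0,0.31,-20,-6,0,0,0,0,0.31]

```text
clock: 4.95
eef_pos: [0.5461, 0.2246, 0.0323]
tool_rot: [-1.564, 0.001, -1.271]
wrist_force: [8.0, 3.2, 1.4]
finger_gap: 0.0301
```

Run:
```python
from h import *
a=optics.snapshot("scene")[:,:,::-1]; w=optics.snapshot("wrist")[:,:,::-1]
a=cv2.resize(a[110:240,320:480],(480,390)); w=cv2.resize(w[60:400,160:480],(320,340))
o=np.zeros((390,800,3),np.uint8); o[:,:480]=a;o[:340,480:]=w; cv2.imwrite("pics/p1.png",o)
```

```text
(no output)
```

View pics/p1.png

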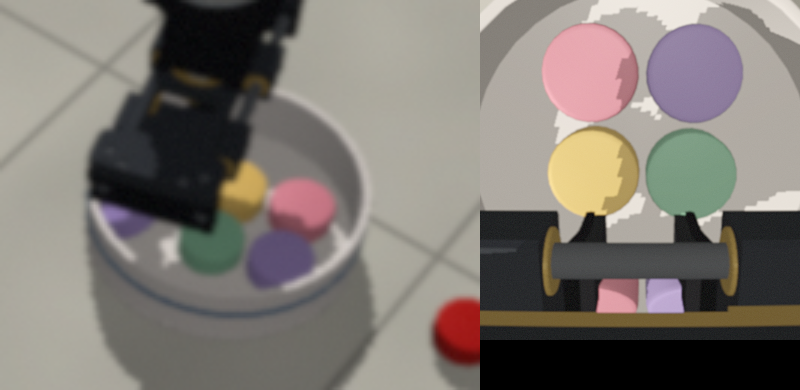

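Both upper tablets are over on the empty side. I back off +v, rise, and check how they lie.

Request:
carry_out:
  targets: [10,3,0,0,0,0,0.31,20,6,5,0,0,0,0.31,20,6,45,0,0,0,0.31,20,6,90,0,0,0,0.31,10,-10,140,0,0,0,0.31,0,-25,190,0,0,0,0.31,0,-25,190,0,0,0,0.31,0,-25,190,0,0,0,0.31]

```text
clock: 5.85
eef_pos: [0.5444, 0.1981, 0.2225]
tool_rot: [-1.568, -0.0, -1.272]
wrist_force: [0.7, -0.3, -0.7]
finger_gap: 0.0302
```

Run:
```python
from h import *
import pickle
s=telemetry.observe(); w=optics.snapshot("wrist")[:,:,::-1]; t=optics.snapshot("top")[:,:,::-1];a=optics.snapshot("scene")[:,:,::-1]
cv2.imwrite("pics/w2.png",w);cv2.imwrite("pics/t2.png",t);cv2.imwrite("pics/s2.png",a);pickle.dump(s,open("w2.pkl","wb"));print(s["eef_pos"])
a=cv2.resize(a[130:230,330:470],(400,286)); w=cv2.resize(w[50:350,150:450],(400,400))
o=np.zeros((400,800,3),np.uint8); o[:286,:400]=a;o[:,400:]=w; cv2.imwrite("pics/p2.png",o)
```

```text
[0.54438631 0.19810666 0.22245787]
```

View pics/p2.png

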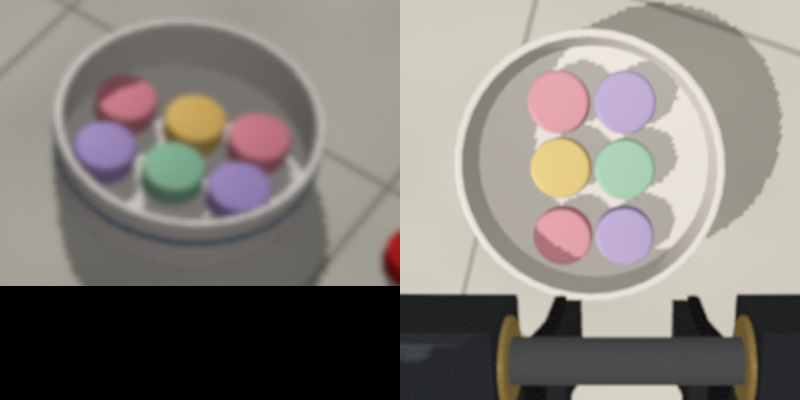

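All six tablets lie flat in one layer: two pink, two purple, one yellow and one green, each seen whole with none overlapping. Next I move to hover by the lids.

Request:
carry_out:
  targets: [0,-50,0,0,0,0,-1,0,-100,0,0,0,0,-1,0,-150,0,0,0,0,-1,-10,-200,0,0,0,0,-1,-20,-250,0,0,0,0,-1,-40,-300,0,0,0,0,-1,-60,-345,0,0,0,0,-1,-75,-390,0,0,0,0,-1]

```text
clock: 6.8
eef_pos: [0.4675, -0.1906, 0.2189]
tool_rot: [-1.573, 0.002, -1.27]
wrist_force: [1.6, 0.3, -0.6]
finger_gap: 0.0835
```

Request:
carry_out:
  targets: [-2,-43,0,0,0,0,-1,-2,-43,0,0,0,0,-1,-2,-43,0,0,0,0,-1,-2,-43,0,0,0,0,-1]

```text
clock: 7.2
eef_pos: [0.4674, -0.2308, 0.2194]
tool_rot: [-1.572, 0.002, -1.269]
wrist_force: [-0.3, 0.5, 0.3]
finger_gap: 0.0872
```

Run:
```python
from h import *
import pickle
s2=pickle.load(open("w2.pkl","rb"))
P=np.array([[457,162],[724,170],[590,30],[590,299],[497,66],[690,80],[495,257],[683,260]])
print("pot",circ(ray("wrist",np.c_[(P[:,0]-400)*.75+150,P[:,1]*.75+50],.05,s2)))
s=telemetry.observe(); w=optics.snapshot("wrist")[:,:,::-1].copy(); cv2.imwrite("pics/w3.png",w); pickle.dump(s,open("w3.pkl","wb")); print(s["eef_pos"])
```

```text
pot (array([0.57037323, 0.23065458]), np.float64(0.0861258855121429))
[ 0.46736686 -0.23081171  0.21939752]
```

View pics/w3.png

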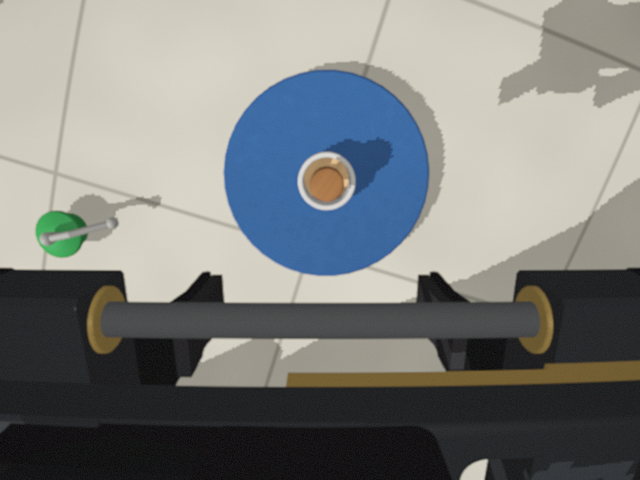

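The blue deck circle is centred at (326,172), the collar ring at (326,181) and the knob top at (326,184). The stopper is well away at (60,233).

Run:
```python
from h import *
import pickle
s=pickle.load(open("w3.pkl","rb")); im=cv2.imread("pics/w3.png"); hsv=cv2.cvtColor(im,cv2.COLOR_BGR2HSV)
b=cv2.inRange(hsv,(100,120,40),(125,255,255)); b[:,:200]=0;b[280:]=0
k=max(cv2.findContours(b,cv2.RETR_EXTERNAL,cv2.CHAIN_APPROX_NONE)[0],key=cv2.contourArea)[:,0]
print("deck",circ(ray("wrist",k,.022,s)))
r=cv2.inRange(hsv,(0,120,40),(22,255,255)); r[:140]=0;r[215:]=0;r[:,:295]=0;r[:,355:]=0
k=max(cv2.findContours(r,cv2.RETR_EXTERNAL,cv2.CHAIN_APPROX_NONE)[0],key=cv2.contourArea)[:,0]
print("knob",k.min(0),k.max(0),circ(ray("wrist",k,.070,s)))
print("collar",ray("wrist",[[326,181]],.044,s))
# pot: bright rim, radial edge (outermost strong dark->bright going outside-in) in wrist pictures
for n,f,c0,z in(("wrist","w1",(.5726,.2302),.05),("wrist","w2",(.5715,.2305),.05)):
    s=pickle.load(open(f+".pkl","rb")); g=cv2.cvtColor(cv2.imread(f"pics/{f}.png"),cv2.COLOR_BGR2GRAY).astype(float)
    th=np.arange(0,2*np.pi,.05); out=[]
    R=np.arange(.076,.0955,.0003)
    for t in th:
        X=np.c_[c0[0]+R*np.cos(t),c0[1]+R*np.sin(t),0*R+z]; p=proj(n,X,s)
        if p[:,1].max()>268: continue
        vals=cv2.remap(g.astype(np.float32),p[:,0].astype(np.float32)[None],p[:,1].astype(np.float32)[None],1)[0]
        d=np.gradient(cv2.GaussianBlur(vals[None],(9,1),0)[0]); i=np.argmax(d[:35]); out.append(X[i])
    out=np.array(out); c,r=circ(out); e=np.abs(np.hypot(*(out[:,:2]-c).T)-r); c,r=circ(out[e<.002]); print(f,"inner rim",c,r,len(out),(e<.002).sum())
```

```text
deck (array([ 0.4994421 , -0.22685387]), np.float64(0.09351390478065447))
knob [310 166] [343 200] (array([ 0.49990903, -0.22629503]), np.float64(0.01334200197937674))
collar [[ 0.49917836 -0.22660605  0.044     ]]
w1 inner rim [0.57373696 0.23189342] 0.08260885390699146 94 86
w2 inner rim [0.57054509 0.23103604] 0.08244658776871773 104 104
```

Request:
carry_out:
  targets: [16,2,0,0,0,0,-1,32,4,-10,0,0,0,-1,32.4,4.2,-50,0,0,0,-1,32.4,4.2,-90,0,0,0,-1,32.4,4.2,-110,0,0,0,-1,32.4,4.2,-110,0,0,0,-1,32.4,4.2,-110,0,0,0,-1]

```text
clock: 7.95
eef_pos: [0.5001, -0.2273, 0.1111]
tool_rot: [-1.571, 0.0, -1.269]
wrist_force: [0.1, -1.3, 0.2]
finger_gap: 0.0868
```

Request:
carry_out:
  targets: [0,0.7,-25,0,0,0,-1,0,0.7,-50,0,0,0,-1,0,0.7,-62.5,0,0,0,-1,0,0.7,-62.5,0,0,0,-1,0,0.7,-62.5,0,0,0,0,0,0.7,-62.5,0,0,0,0.2,0,0.7,-62.5,0,0,0,0.2,0,0.7,-62.5,0,0,0,0.2]
  force: 35

```text
clock: 8.75
eef_pos: [0.5, -0.2277, 0.0488]
tool_rot: [-1.57, -0.001, -1.271]
wrist_force: [0.0, 0.2, 0.4]
finger_gap: 0.0629
```

Request:
carry_out:
  targets: [0,0,0,0,0,0,1,0,0,0,0,0,0,1,0,0,0,0,0,0,1,0,0,0,0,0,0,1,0,0,0,0,0,0,1]

```text
clock: 9.25
eef_pos: [0.4994, -0.2273, 0.048]
tool_rot: [-1.571, 0.001, -1.271]
wrist_force: [0.2, 0.7, 0.0]
finger_gap: 0.0271
```

Request:
carry_out:
  targets: [0,0,5,0,0,0,1,0,0,15,0,0,0,1,0,0,30,0,0,0,1,0,0,50,0,0,0,1,0,0,75,0,0,0,1,0,0,100,0,0,0,1,0,0,110,0,0,0,1,0,0,110,0,0,0,1]

```text
clock: 10.05
eef_pos: [0.5005, -0.2279, 0.1601]
tool_rot: [-1.568, -0.002, -1.271]
wrist_force: [-0.2, 0.1, -5.8]
finger_gap: 0.0278
```

Request:
carry_out:
  targets: [3,15,5,0,0,0,1,7,45,10,0,0,0,1,12,80,10,0,0,0,1,18,115,10,0,0,0,1,23,150,10,0,0,0,1,28,185,10,0,0,0,1,34,220,10,0,0,0,1,39,255,10,0,0,0,1]

```text
clock: 10.85
eef_pos: [0.5376, 0.0298, 0.1669]
tool_rot: [-1.573, 0.001, -1.27]
wrist_force: [0.9, 0.4, -5.8]
finger_gap: 0.0269
```

Request:
carry_out:
  targets: [5,35,0,0,0,0,1,11,70,0,0,0,0,1,17,105,0,0,0,0,1,22,135,0,0,0,0,1,27,165,0,0,0,0,1,30,187,0,0,0,0,1,31.5,203,0,0,0,0,1,31.5,203,0,0,0,0,1]

```text
clock: 11.65
eef_pos: [0.5685, 0.2338, 0.167]
tool_rot: [-1.572, 0.002, -1.267]
wrist_force: [-0.3, 0.2, -5.9]
finger_gap: 0.0273
```

Run:
```python
from h import *
import pickle
s=telemetry.observe();w=optics.snapshot("wrist")[:,:,::-1]; a=optics.snapshot("scene")[:,:,::-1];t=optics.snapshot("top")[:,:,::-1]
s=telemetry.observe()
print(s["eef_pos"],s["tool_rot"],s["wrist_force"],s["wrist_torque"])
pickle.dump(s,open("w4.pkl","wb"))
for n,i in(("w4",w),("s4",a),("t4",t)): cv2.imwrite(f"pics/{n}.png",i)
o=np.zeros((400,800,3),np.uint8); o[:,:400]=cv2.resize(a[80:240,310:470],(400,400)); o[:300,400:]=cv2.resize(w,(400,300)); cv2.imwrite("pics/p4.png",o)
```

```text
[0.56983814 0.22933565 0.16739878] [-1.57211854e+00 -7.85904972e-04 -1.27185578e+00] [ 0.0436814  -0.04423969 -5.34735553] [-0.07659266 -0.01361359  0.01750012]
```

View pics/p4.png

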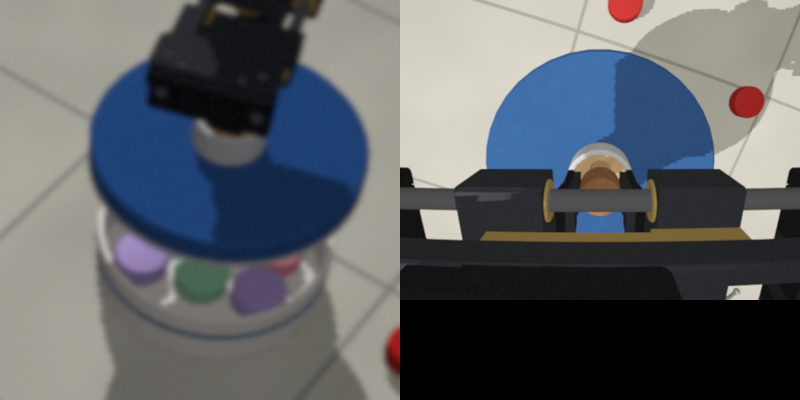

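The nested lids hang level over the pot, with the blue disc centred on the fingers and the tablets still flat beneath. I check the lid's offset from the TCP.

Run:
```python
from h import *
import pickle
s=pickle.load(open("w4.pkl","rb")); hsv=cv2.cvtColor(cv2.imread("pics/w4.png"),cv2.COLOR_BGR2HSV)
b=cv2.inRange(hsv,(100,100,30),(125,255,255)); b[258:]=0
k=max(cv2.findContours(b,cv2.RETR_EXTERNAL,cv2.CHAIN_APPROX_NONE)[0],key=cv2.contourArea)[:,0]
k=cv2.convexHull(k)[:,0]; k=k[k[:,1]<250]
c,r=circ(ray("wrist",k,s["eef_pos"][2]-.026,s)); print(c,r,len(k)," minus tcp",(c-s["eef_pos"][:2])*1e3)
```

```text
[0.57051545 0.22910144] 0.09396715133137118 44  minus tcp [ 0.67730531 -0.2342107 ]
```

Request:
carry_out:
  targets: [0.3,1.8,-10,0,0,0,1,0.3,1.8,-25,0,0,0,1,0.3,1.8,-40,0,0,0,1,0.3,1.8,-52,0,0,0,1,0.3,1.8,-60,0,0,0,1,0.3,1.8,-64,0,0,0,1,0.3,1.8,-64,0,0,0,1,0.3,1.8,-64,0,0,0,1]

```text
clock: 12.6
eef_pos: [0.5707, 0.2325, 0.1045]
tool_rot: [-1.57, 0.0, -1.271]
wrist_force: [-0.7, 0.0, -4.5]
finger_gap: 0.0273
```

Request:
carry_out:
  targets: [0,0,-3,0,0,0,1,0,0,-6,0,0,0,1,0,0,-9,0,0,0,1,0,0,-10,0,0,0,1,0,0,-10,0,0,0,1]

```text
clock: 13.1
eef_pos: [0.5702, 0.2322, 0.0938]
tool_rot: [-1.571, 0.0, -1.271]
wrist_force: [-1.2, -0.1, -5.2]
finger_gap: 0.0272
```

Request:
carry_out:
  targets: [0,0,-2,0,0,0,1,0,0,-4,0,0,0,1,0,0,-6,0,0,0,1,0,0,-7,0,0,0,1,0,0,-7.5,0,0,0,1,0,0,-7.5,0,0,0,1]

```text
clock: 13.7
eef_pos: [0.5703, 0.2323, 0.0865]
tool_rot: [-1.571, 0.0, -1.271]
wrist_force: [0.4, -0.2, -5.0]
finger_gap: 0.027
```

Request:
carry_out:
  targets: [0,0,-0.7,0,0,0,1,0,0,-1.4,0,0,0,1,0,0,-2,0,0,0,1,0,0,-2,0,0,0,1]

```text
clock: 14.1
eef_pos: [0.5705, 0.2323, 0.086]
tool_rot: [-1.57, -0.0, -1.271]
wrist_force: [-5.2, -3.0, 8.3]
finger_gap: 0.0277
```

Contact at the expected home height, so I let go.

Request:
carry_out:
  targets: [0,0,0.7,0,0,0,0.3,0,0,0.7,0,0,0,0.2,0,0,0.7,0,0,0,0,0,0,0.7,0,0,0,-0.5,0,0,0.7,0,0,0,-1,0,0,0.7,0,0,0,-1,0,0,0.7,0,0,0,-1,0,0,0.7,0,0,0,-1]

```text
clock: 14.9
eef_pos: [0.5703, 0.2323, 0.0852]
tool_rot: [-1.571, 0.0, -1.271]
wrist_force: [0.3, 0.3, -0.3]
finger_gap: 0.0745
```

Request:
carry_out:
  targets: [0,0,20,0,0,0,-1,0,0,50,0,0,0,-1,-15,-5,90,0,0,0,-1,-33,-10,130,0,0,0,-1,-33,-10,133,0,0,0,-1,-33,-10,133,0,0,0,-1,-33,-10,133,0,0,0,-1]

```text
clock: 15.6
eef_pos: [0.5372, 0.2218, 0.2172]
tool_rot: [-1.572, -0.0, -1.271]
wrist_force: [0.5, -1.5, 0.0]
finger_gap: 0.087
```

Run:
```python
from h import *
import pickle
s=telemetry.observe();w=optics.snapshot("wrist")[:,:,::-1]; a=optics.snapshot("scene")[:,:,::-1]
print(s["eef_pos"],s["finger_gap"]); pickle.dump(s,open("w5.pkl","wb")); cv2.imwrite("pics/w5.png",w)
hsv=cv2.cvtColor(w,cv2.COLOR_BGR2HSV)
b=cv2.inRange(hsv,(100,100,30),(125,255,255)); b[265:]=0
k=max(cv2.findContours(b,cv2.RETR_EXTERNAL,cv2.CHAIN_APPROX_NONE)[0],key=cv2.contourArea)[:,0]
k=cv2.convexHull(k)[:,0]; k=k[k[:,1]<260]; print("deck",circ(ray("wrist",k,.060,s)))
r=cv2.inRange(hsv,(0,100,30),(22,255,255)); r[:130]=0;r[265:]=0;r[:,:280]=0;r[:,:][:,360:]=0
k=max(cv2.findContours(r,cv2.RETR_EXTERNAL,cv2.CHAIN_APPROX_NONE)[0],key=cv2.contourArea)[:,0]
print("knob",k.min(0),k.max(0),circ(ray("wrist",cv2.convexHull(k)[:,0],.108,s)))
o=np.zeros((400,800,3),np.uint8); o[:,:400]=cv2.resize(a[80:240,310:470],(400,400)); o[:300,400:]=cv2.resize(w,(400,300)); cv2.imwrite("pics/p5.png",o)
```

```text
[0.53716888 0.22183128 0.21720604] 0.0870450891874141
deck (array([0.57051107, 0.23192846]), np.float64(0.09411311250169478))
knob [296 157] [343 205] (array([0.57442664, 0.23304081]), np.float64(0.016668405199301753))
```

View pics/p5.png

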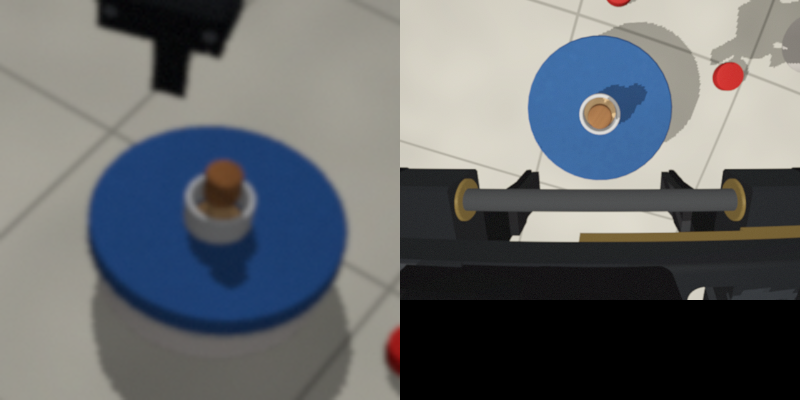

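The lids sit level on the pot, with the deck at (0.5705,0.2319) and the knob central in the collar. Next is the collar.

Request:
carry_out:
  targets: [17,5,-20,0,0,0,-1,33,10,-50,0,0,0,-1,33,10,-90,0,0,0,-1,33,10,-120,0,0,0,-1,33,10,-138,0,0,0,-1,33,10,-145,0,0,0,-1,33,10,-145,0,0,0,-1,33,10,-145,0,0,0,-1]

```text
clock: 16.5
eef_pos: [0.5708, 0.2326, 0.0739]
tool_rot: [-1.57, 0.0, -1.271]
wrist_force: [-0.1, 0.7, 0.1]
finger_gap: 0.0869
```

Request:
carry_out:
  targets: [0,0,-5,0,0,0,-1,0,0,-9.5,0,0,0,-1,0,0,-9.5,0,0,0,-0.6,0,0,-9.5,0,0,0,-0.4,0,0,-9.5,0,0,0,-0.3,0,0,-9.5,0,0,0,-0.2,0,0,-9.5,0,0,0,-0.1,0,0,-9.5,0,0,0,0]
  force: 10

```text
clock: 17.3
eef_pos: [0.5704, 0.2324, 0.0638]
tool_rot: [-1.571, 0.0, -1.271]
wrist_force: [-0.2, -0.4, 0.3]
finger_gap: 0.05
```

Request:
carry_out:
  targets: [0,0,0,0,0,0,1,0,0,0,0,0,0,1,0,0,0,0,0,0,1,0,0,0,0,0,0,1]
  force: 25

```text
clock: 17.7
eef_pos: [0.5704, 0.2323, 0.0638]
tool_rot: [-1.571, 0.0, -1.271]
wrist_force: [-0.1, -0.2, 1.3]
finger_gap: 0.0497
```

Request:
carry_out:
  targets: [0,0,1,0,0,0,1,0,0,3,0,0,0,1,0,0,5,0,0,0,1,0,0,8,0,0,0,1,0,0,8,0,0,0,1]

```text
clock: 18.2
eef_pos: [0.5706, 0.2324, 0.0723]
tool_rot: [-1.57, 0.0, -1.271]
wrist_force: [-0.3, 0.5, -2.9]
finger_gap: 0.0498
```

Load is 2.9 N, which is the cover alone. I lift on.

Request:
carry_out:
  targets: [0,0,4,0,0,0,1,0,0,10,0,0,0,1,0,0,18,0,0,0,1,0,0,28,0,0,0,1,0,0,40,0,0,0,1,0,0,55,0,0,0,1,0,0,70,0,0,0,1,0,0,83,0,0,0,1]

```text
clock: 19.0
eef_pos: [0.5707, 0.2324, 0.1567]
tool_rot: [-1.57, 0.0, -1.271]
wrist_force: [0.6, 0.2, -2.2]
finger_gap: 0.05
```

Request:
carry_out:
  targets: [0,0,8,0,0,0,1,0,0,12,0,0,0,1,0,0,12,0,0,0,1,0,0,12,0,0,0,1,0,0,12,0,0,0,1,0,0,12,0,0,0,1]

```text
clock: 19.6
eef_pos: [0.5701, 0.2321, 0.1662]
tool_rot: [-1.572, 0.0, -1.271]
wrist_force: [-0.6, -0.0, -2.9]
finger_gap: 0.0497
```

Run:
```python
from h import *
s=telemetry.observe();t=optics.snapshot("top")[:,:,::-1]; a=optics.snapshot("scene")[:,:,::-1]
print(s["eef_pos"],s["tool_rot"],s["wrist_force"],s["finger_gap"],s["clock"])
o=np.zeros((400,800,3),np.uint8); o[:,:400]=cv2.resize(a[50:240,300:490],(400,400)); o[:300,400:]=cv2.resize(t,(400,300)); cv2.imwrite("pics/p6.png",o)
```

```text
[0.57007799 0.2321423  0.16615268] [-1.57172326e+00  3.19504335e-05 -1.27096204e+00] [-0.55181109 -0.01674035 -2.93172521] 0.04973001637960444 19.6
```

View pics/p6.png

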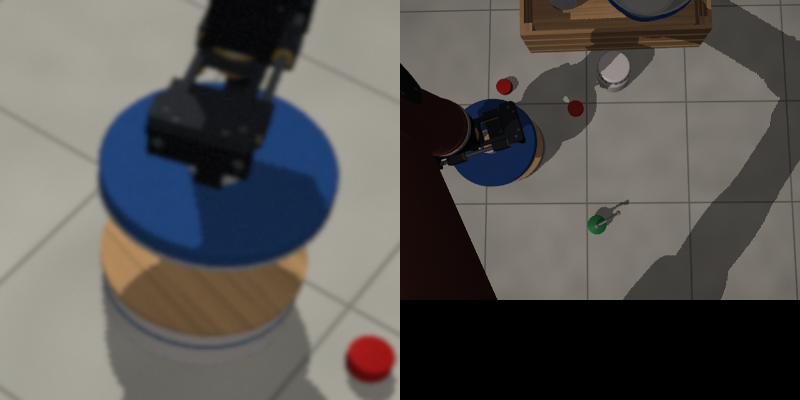

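The cover hangs level about 102 mm up. The wooden lid is seated on the pot, and the jar and stopper are where they were.

```bash
python3 -c "
from station import ctrl; print(ctrl.job_done())"
```

```text
the job is handed in; nothing more can be done
None
```

I handed the job in at 19.6 s, with the blue cover held level by its collar about 102 mm above where it sat. No verdict was reported.

- **Tablets:** I pushed the two upper tablets onto the empty side with the spread fingers. The picture taken before the lids went on showed all six flat in one layer; they can't be seen under the lid now. The push peaked at 8 N and moved the pot about 3 mm.
- **Lids:** I carried the nested pair over by the knob and lowered them slowly. They touched with about 8 N on the wrist, at the expected home height. After I let go, the pair looked level, with its centre about 1 mm from the pot's measured centre.
- **Cover:** I gripped it by the collar and lifted it alone. The wrist load was 2.9 N (cover only) and the grip opening read 49.7 mm, which matches the collar.
- **Last pictures:** the wooden inner lid sat level on the pot, and the jar and stopper were still in place by eye.
- **Disagreement:** early on, the scene camera differed from the top and wrist cameras by about 3–4 mm. I used the wrist view, which the top view supported. After I let go, the knob outline put the knob about 4 mm off the deck's centre. I took that as the mask also catching the stem, because the deck circle and TCP agreed.

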